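Seal the vacuum receiver and start the veneer-press pump

ROBOT

A 7-joint arm with a two-finger parallel gripper is mounted at the origin on the work surface. World frame = base frame: x ahead of the robot, y to its left, z up, the work surface at z = 0. Lengths are in m, angles in rad, forces in N, time in s.
With the tool pointing down it reaches from about 0.35 to 0.9 m from the base axis. Payload 8.1 kg.
Tool frame: the origin (TCP) lies between the finger pads; the fingertips stand 19 mm ahead of it and the grasp point (between the pads) is the TCP; z points along the fingers, y is the line along which they close (so a half turn about z gives the same grasp; the last joint's range is limited). The gripper opens to 92 mm and grips with 3 to 60 N. Pads are 19 mm wide; open, the fingers measure 130 mm over their backs; the gripper's body (75 mm by 190 mm) begins 47 mm behind the grasp point.
Start: joints at [-1.305, 0.434, 0.025, 1.573, -0.012, 1.134, -0.075], TCP at [0.225, 0.583, 0.246] pointing down, gripper open.
Joint ranges: [-2.62, 2.62], [-0.44, 2.09], [-1.27, 1.32], [0.08, 2.57], [-1.32, 4.46], [0.12, 2], [-2.74, 2.74]. Speed limits (rad/s): [2.22, 2.22, 3.01, 3.01, 3.14, 3.14, 3.14].

INTERFACE

Orientations are given as a unit quaternion [w, x, y, z].
In Python, from plant import robot gives the robot as it stands.
- The arm moves only by the tool servo_tool, never from a script. Its arguments are lists of equal length, an entry for each row: "turn": the turn, a rotation vector about the tool's x, y, z in units of 5 degrees (1.0 is 5 degrees), a list of three; "translation": the shift along the tool's x, y, z in units of 0.4 m (1.0 is 0.4 m), a list of three; "gripper": the opening, from 0 (shut) to 1 (fully open). A call has 1 to 12 rows; each row shifts and turns the commanded pose from where the row before left it, along the tool's axes as they then stand; what a row does not reach is not made up. A row lasts 1/12 s, in which the tool goes at most 41.7 mm and 7.16 degrees, less where a joint would pass 70% of its speed; a pose out of reach is approached as far as the arm can. A call with a number of a shift or a turn outside -1 to 1 is refused whole. A call with a gripper value outside its range is refused whole. The fingers move at their own pace and stop on an object; "squeeze" is the grip in N (left out, the last holds). Time passes only in rows, so rows that do not move let the fingers close. It gives the time, the measured TCP pose, the force, the opening and the grip force at its end, in the units of the state.
- robot.get_obs(): the state, without advancing time (a new reading comes with each control period).
- robot.get_image(name): name is "scene" or "top"; returns a dict with "color" (420x560x3 uint8, red, green, blue), "fx", "fy", "cx", "cy" (pixels), "distortion" ([k1, k2, p1, p2, k3] as OpenCV has them; the pictures are not rectified), "cam_to_world" (4x4, takes a point from camera to world coordinates). Camera axes: x right, y up, looking along -z (the intrinsics and any distortion apply to the point x, -y, -z); pixel columns grow to the right and rows downward; lengths in m; the calibration is good to about 2 mm. A picture is of the moment at which its call begins. There is no depth.
- robot.hand_in(): hands the job in; it is judged then, once.
Trained networks look in a picture, given as the dict that the camera call returned (one of the last four; its "shot" number tells which), for a name from the list of things; names that differ only in an ending like _2 or _b are one class to them, and where a whole thing is asked for, a point or a joint stands for the part that bears it (a point fixed in the world has none). Each returns a list of dicts, best first, with "confidence" (0 to 1); they miss things now and then, are a little off and sometimes report something else, mostly with a low value. They report only what shows in the picture. A call takes as long as a camera call.
- robot.spot_in(picture, query): "at" ([row, column] in pixels, amid what is visible of it).
- robot.silhouettes(picture, query): "mask" (420x560 bool, what is visible of it) and "at" ([row, column] in pixels, amid what is visible of it).
The state is a dict: "time": time; "joints": joint angles; "joint_vel": joint speeds; "tau": joint torques, N m; "tool_pos": TCP position; "orientation": TCP orientation; "force": force on the tool from outside, world axes, zero at the start; "moment": the same for the moment, N m; "width": opening from 0.0 (shut) to 1.0 (fully open); "gripper_force": force on a finger pad.
Only numpy, scipy, OpenCV 4.12 (cv2) and the standard library are available. Lean on these libraries where they do the work, as an engineer would, in place of code of your own. Each camera call takes 0.05 s, during which the arm holds its last target. There are 200 camera calls.

TASK

Get the veneer press pumping: set the smaller tapered rubber bung, narrow end down, into the mouth of the metal receiver flask and press it firmly home so that it sits upright and tight, then let go of it. Then start the pump: twist the black starter knob on its sloping panel clockwise until you feel its stop, hold it there for about a second, and let go so that it springs back; do not wrench it past the stop, or its steel collar turns in the panel. Leave the flask standing where it is and the other things on the bench undisturbed.

Things in the scene. Friction and masses are not known exactly. Their poses are not given: they have to be found in the camera images.
- flask: squat round aluminium receiver flask, loose on the bench, 1.3 kg, 112 mm across, 125 mm high with its neck. Origin: centre of its underside, z up. The neck is a straight tube 53 mm across outside, 41 mm inside, 53 mm deep from the mouth
- flask_mouth (a point): centre of the flask's open mouth, at the rim, 125 mm above its underside
- bung: smaller black rubber bung, standing loose on its narrow end, 92 mm high: cone 31 mm across at the bottom, 49 mm at 50 mm height, rim to 56 mm, then a round stem 28 mm across up to 92 mm, to hold it by. Origin: centre of its narrow end, z towards the stem. Seated, about 30 mm of it is in the neck (origin about 95 mm above the flask's underside); press with about 10 to 15 N
- starter (a joint): angle of the black starter knob relative to its collar, rad: 0 at rest (a spring returns it there), grows as it is turned clockwise seen from its top. The torque rises to 0.13 N m just before the stop; the stop is not marked and has to be felt, somewhere between 50 and 80 degrees
- starter_grip (a point): on the knob's axis, 37 mm out from the sloping panel, at the height to grip. The knob's bar grip is 66 mm long, 16 mm thick, 38 mm tall (ends 18 mm above and 20 mm below this point; below it a disc 68 mm across). z: knob axis, out of the panel (0.4 rad from vertical, to the pump's front); x along the bar, y across it. Turns with the knob
- collar (a joint): angle of the 92 mm steel collar that carries the knob, rad, clockwise positive; stiff (slips only above 0.5 N m, when the knob is wrenched beyond its stop). Its start varies, and with it how the knob's bar lies at rest
- collar_mark (a point): point on the collar's rim, 42 mm from the knob's axis, by a short black line
- pump: grey vacuum pump fixed to the bench, 300 by 170 mm. Origin: centre of its underside, x to its back, z up. Grey control head at its front: a panel 150 by 180 mm whose centre (the knob's axis) is 80 mm in front of the origin and 100 mm up, sloping 0.4 rad towards the front; its back edge is 129 mm high. Blue motor behind, 120 mm high
- big_bung: larger black rubber bung, too wide for the flask, standing loose, 92 mm high, 54 mm across below and 72 mm at the rim, same stem; origin at the centre of its foot. To be left alone
- glue: white glue bottle, 62 mm across, 160 mm high; origin under its centre. To be left alone
- tub: empty white tub, 90 mm across, 75 mm high; origin under its centre. To be left alone
- brush: flat glue brush, 200 mm long, about 20 mm high, lying along its x; origin at the middle, underneath. To be left alone
- block: wood block 100 by 60 by 30 mm, origin under its centre. To be left alone
- screwdriver: screwdriver lying along its x, 190 mm long, 26 mm high; origin at the middle, underneath. To be left alone
- roller: veneer hand roller with wooden handle, lying along its x, 180 mm long, 70 mm wide, 44 mm high; origin underneath its middle. To be left alone

How it is judged:
On the way, in this order (a step that is already met when the one before it is completed fails the run):
1. the bung is in the flask's neck and pressed home with more than 8 N (z of bung in the frame of flask between 0.088 and 0.103 m and horizontal distance between bung and flask_mouth below 0.005 m and angle between the z axis of bung and the z axis of flask, either way round below 0.15 rad and contact force between bung and flask above 8 N), for 0.1 s.
2. the bung is let go, still seated (z of bung in the frame of flask between 0.088 and 0.103 m and horizontal distance between bung and flask_mouth below 0.005 m and angle between the z axis of bung and the z axis of flask, either way round below 0.15 rad and contact force between bung and the fingers below 0.05 N), for 0.2 s.
3. with the bung seated, the starter knob is held at its stop (z of bung in the frame of flask between 0.088 and 0.103 m and horizontal distance between bung and flask_mouth below 0.005 m and angle between the z axis of bung and the z axis of flask, either way round below 0.15 rad and value of joint starter above 1.09 rad), for 0.4 s.
4. the starter knob has sprung back to rest (value of joint starter below 0.05 rad), for 0.2 s.
At the end, for the whole second after the job is handed in: The small bung sits in the flask's neck: its narrow end 88 to 103 mm above the flask's underside, centred within 5 mm and straight within 0.15 rad; flask upright within 0.05 rad, both at rest; the starter knob back at rest (under 0.05 rad) (z of bung in the frame of flask between 0.088 and 0.103 m and horizontal distance between bung and flask_mouth below 0.005 m and angle between the z axis of bung and the z axis of flask, either way round below 0.15 rad and value of joint starter below 0.05 rad and angle between flask's own z axis and vertical below 0.05 rad and linear speed of each of bung, flask below 0.02 m/s); the robot touches nothing.
It fails at once if the knob is wrenched: its collar turns more than about 15 degrees in the panel (distance of collar_mark from where it was at the start of the episode above 0.011 m).
It fails at once if the flask is tipped by more than 0.25 rad or shifted by more than 40 mm (angle between flask's own z axis and vertical above 0.25 rad or distance of flask from where it was at the start of the episode above 0.04 m).
It fails at once if another thing on the bench is shifted by more than 30 mm (distance of any of big_bung, glue, tub, brush, block, screwdriver, roller from where it was at the start of the episode above 0.03 m).
It also fails if it takes over 72 s, if anything falls off the work surface, if the arm or the gripper's body presses on something with over 40 N, if the wrist force passes 120 N, or if a joint passes its speed limit or range.

## Working session

There is one attempt and no reset: what is moved stays moved. The work goes in short steps, Python scripts to look and compute and a tool call to move; the robot and the scene stay as the last step left them, time stands still between calls to the robot, and variables do not carry over. Pictures are saved under pics/ and viewed, at most 10 in all, crops included, and the job is handed in when it is done.

Besides the shell and the picture viewer there is one more tool, called after "Request:" in YAML: its name, and indented under it one key for each argument. servo_tool: Moves the arm, as the interface text tells. Shifts and turns lie within -1 to 1; 1 stands for 0.4 m of shift or 5 degrees of turn. Its arguments: {"type":"object","properties":{"turn":{"type":"array"},"translation":{"type":"array"},"gripper":{"type":"array"},"squeeze":{"type":"number"}},"required":["turn","translation","gripper"]}

```bash
mkdir -p pics; ls
cat > h.py <<'E'
import numpy as np, cv2
from plant import robot
from scipy.spatial.transform import Rotation as R
def K(p): return np.array([[p['fx'],0,p['cx']],[0,p['fy'],p['cy']],[0,0,1]])
def ray(p,rc):
    u=cv2.undistortPoints(np.array([[[rc[1],rc[0]]]],float),K(p),np.array(p['distortion'],float))[0,0]
    T=np.array(p['cam_to_world']); d=T[:3,:3]@np.array([u[0],-u[1],-1]); return T[:3,3],d/np.linalg.norm(d)
def onz(p,rc,z):
    o,d=ray(p,rc); return o+d*(z-o[2])/d[2]
def proj(p,X):
    T=np.array(p['cam_to_world']); c=(np.atleast_2d(X)-T[:3,3])@T[:3,:3]
    c=c*[1,-1,-1]
    return cv2.projectPoints(c.reshape(-1,1,3),np.zeros(3),np.zeros(3),K(p),np.array(p['distortion'],float))[0][:,0]
def tri(rays):
    A=0;b=0
    for o,d in rays:
        M=np.eye(3)-np.outer(d,d);A=A+M;b=b+M@o
    x=np.linalg.solve(A,b); return x,[np.linalg.norm((np.eye(3)-np.outer(d,d))@(x-o)) for o,d in rays]
def save(p,n): cv2.imwrite('pics/'+n,p['color'][:,:,::-1])
E
python3 - <<'E'
from h import *
P={n:robot.get_image(n) for n in('scene','top')}
o=robot.get_obs(); print({k:np.round(v,3) for k,v in o.items()})
for n,p in P.items():
    save(p,n+'0.png'); T=np.array(p['cam_to_world']); print(n,p['fx'],T[:3,3].round(3),p['distortion'])
    for q in['flask','flask_mouth','bung','starter','starter_grip','collar','collar_mark','pump','big_bung','glue','tub','brush','block','screwdriver','roller']:
        print(n,q,[(np.round(s['at']),round(s['confidence'],2),onz(p,s['at'],0.05).round(3)) for s in robot.spot_in(p,q)[:3]])
E
```

```text
pics
{'time': np.float64(0.1), 'joints': array([-1.305,  0.435,  0.025,  1.574, -0.012,  1.134, -0.075]), 'joint_vel': array([ 0.   , -0.002,  0.001, -0.004, -0.   , -0.001,  0.001]), 'tau': array([ 3.0000e-03, -6.6912e+01,  9.8800e-01, -3.1514e+01, -6.0000e-02,
        3.7000e-02,  0.0000e+00]), 'tool_pos': array([0.225, 0.583, 0.245]), 'orientation': array([-0.   ,  0.183,  0.983, -0.001]), 'force': array([ 0.276,  0.588, -0.248]), 'moment': array([-0.042,  0.014,  0.056]), 'gripper_force': np.float64(0.0), 'width': np.float64(1.001)}
scene 383.1376193606868 [ 1.123 -0.354  0.787] [0.03628995 0.         0.         0.         0.        ]
scene flask [(array([210., 281.]), 0.59, array([0.477, 0.094, 0.05 ]))]
scene flask_mouth [(array([210., 284.]), 0.69, array([0.482, 0.1  , 0.05 ])), (array([216., 399.]), 0.5, array([0.677, 0.351, 0.05 ])), (array([257., 223.]), 0.39, array([ 0.537, -0.123,  0.05 ]))]
scene bung [(array([188., 345.]), 0.7, array([0.505, 0.308, 0.05 ])), (array([212., 281.]), 0.61, array([0.483, 0.089, 0.05 ]))]
scene starter [(array([252., 218.]), 0.82, array([ 0.5
[... 2197 characters left out ...]
y([0.463, 0.103, 0.05 ]))]
top glue [(array([152., 172.]), 0.59, array([0.688, 0.325, 0.05 ]))]
top tub [(array([133., 267.]), 0.69, array([0.743, 0.077, 0.05 ]))]
top brush [(array([260., 334.]), 0.66, array([ 0.408, -0.101,  0.05 ])), (array([151., 171.]), 0.53, array([0.69 , 0.329, 0.05 ]))]
top block [(array([187., 284.]), 0.67, array([0.597, 0.029, 0.05 ])), (array([169., 361.]), 0.55, array([ 0.65 , -0.174,  0.05 ]))]
top screwdriver [(array([183., 148.]), 0.72, array([0.603, 0.385, 0.05 ])), (array([192., 354.]), 0.2, array([ 0.588, -0.154,  0.05 ]))]
top roller [(array([276., 414.]), 0.77, array([ 0.37 , -0.308,  0.05 ])), (array([192., 355.]), 0.29, array([ 0.587, -0.157,  0.05 ]))]
```

View pics/scene0.png

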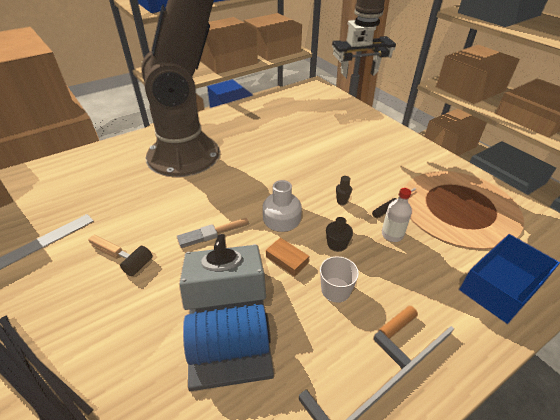

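View pics/top0.png

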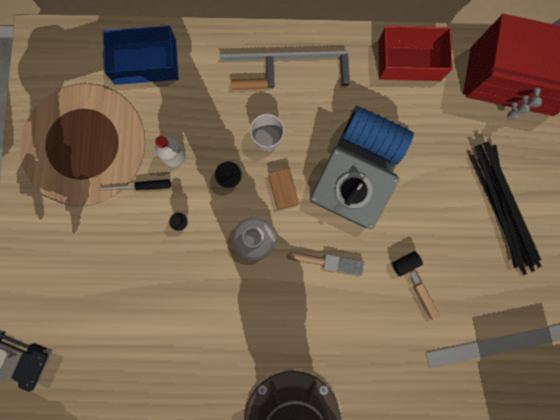

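The scene view shows the flask (row 210, col 282), small bung (190,344), big bung (235,340) and knob (252,221). In the top view they are at flask mouth (237,254), bung (221,179) and knob (190,354). Next I'll fit models to the silhouettes.

```bash
cat > fit.py <<'E'
from h import *
from scipy.optimize import minimize
a=np.linspace(0,2*np.pi,48,endpoint=False); C=np.c_[np.cos(a),np.sin(a),0*a]
S=4
def render(p,pos,prof,Rm=np.eye(3)):
    m=np.zeros((420*S,560*S),np.uint8)
    rings=[proj(p,np.array(pos)+(C*[r,r,0]+[0,0,z])@Rm.T) for z,r in prof]
    for A,B in zip(rings[:-1],rings[1:]):
        h=cv2.convexHull(np.r_[A,B].astype(np.float32))
        cv2.fillConvexPoly(m,np.round(((h+.5)*S-.5)*16).astype(np.int32),1,shift=4)
    return cv2.resize(m.astype(np.float32),(560,420),interpolation=cv2.INTER_AREA)
BUNG=[(0,.0155),(.05,.0245),(.056,.0245),(.0561,.014),(.092,.014)]
FLASK=[(0,.056),(.04,.056),(.072,.0265),(.125,.0265)]
def fit(views,prof,x0):
    def cost(v):
        c=0
        for p,m in views:
            r=render(p,v,prof); c+=1-np.minimum(r,m).sum()/np.maximum(r,m).sum()
        return c
    s=minimize(cost,x0,method='Nelder-Mead',options=dict(initial_simplex=np.array([x0]+[np.array(x0)+d for d in np.eye(3)*.01]),xatol=2e-4,fatol=1e-4))
    return s.x,s.fun
E
cat > a.py <<'E'
from fit import *
import pickle
P={n:robot.get_image(n) for n in('scene','top')}
pickle.dump(P,open('P.pkl','wb'))
def best(p,q,rc):
    L=[s for s in robot.silhouettes(p,q) if np.hypot(*(np.array(s['at'])-rc))<15]
    print(q,[(round(s['confidence'],2),s['mask'].sum()) for s in L]); return L[0]['mask'] if L else None
M={}
for q,prof,rs,rt,x0 in[('bung',BUNG,(190,344),(221,179),(.5,.3,0)),('flask',FLASK,(208,282),(240,254),(.46,.1,0))]:
    V=[(P['scene'],best(P['scene'],q,rs)),(P['top'],best(P['top'],q,rt))]
    V=[v for v in V if v[1] is not None]
    M[q]=[v[1] for v in V]
    print(q,fit(V,prof,x0))
    for v in V: print('single',fit([v],prof,x0))
for n,rc in(('scene',(252,221)),('top',(190,354))):
    for q in('starter','collar','pump'):
        M[n,q]=best(P[n],q,rc if q!='pump' else ((310,225) if n=='scene' else (170,360)))
pickle.dump(M,open('M.pkl','wb'))
# annotated crops
c=cv2.resize(P['top']['color'][125:245,300:420,::-1],None,fx=4,fy=4,interpolation=cv2.INTER_CUBIC)
d=cv2.resize(P['scene']['color'][220:310,170:280,::-1],None,fx=4,fy=4,interpolation=cv2.INTER_CUBIC)
d=cv2.copyMakeBorder(d,0,480-360,0,0,cv2.BORDER_CONSTANT)
im=np.hstack([c,d]);cv2.imwrite('pics/knob.png',cv2.resize(im,(800,int(480*800/im.shape[1])))) ; print(im.shape)
E
python3 a.py
```

```text
bung [(0.57, np.int64(374))]
bung []
bung (array([ 0.50299919,  0.30216333, -0.00375853]), np.float64(0.06057143211364746))
single (array([ 0.50299919,  0.30216333, -0.00375853]), np.float64(0.06057143211364746))
flask [(0.67, np.int64(1495))]
flask [(0.73, np.int64(1463))]
flask (array([0.46165289, 0.10652967, 0.0017069 ]), np.float64(0.1056719422340393))
single (array([0.46174468, 0.10718009, 0.00221199]), np.float64(0.07778310775756836))
single (array([ 0.46232544,  0.10678608, -0.00246846]), np.float64(0.025872230529785156))
starter [(0.25, np.int64(494))]
collar [(0.59, np.int64(840)), (0.58, np.int64(527))]
pump [(0.82, np.int64(11491))]
starter [(0.82, np.int64(576))]
collar [(0.72, np.int64(1028))]
pump [(0.92, np.int64(7287))]
(480, 920, 3)
```

View pics/knob.png

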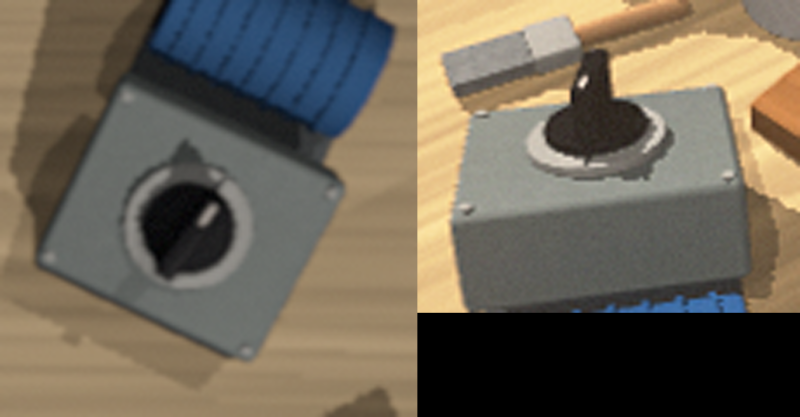

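Top crop: panel corners at (122,85), (343,185), (248,357) and (40,262). The bar runs from (215,207) to (162,272), with a white pointer stripe at its upper-right end. Now I'll fit the pump pose and the bar angle.

```bash
cat > b.py <<'E'
from fit import *
import pickle
from scipy.optimize import least_squares
P=pickle.load(open('P.pkl','rb'));M=pickle.load(open('M.pkl','rb'))
s=800/920*4
top=np.array([(122,85),(343,185),(248,357),(40,262)])/s+[300,125]   # BL' , BR', FR', FL'
sc=np.array([(455,218),(745,192),(725,87),(480,110)]); sc=(sc-[480*800/920,0])/s+[170,220]
def pose(v):
    x,y,yaw=v; Rz=R.from_euler('z',yaw); Rk=Rz*R.from_euler('y',-.4)  # z tilts to front(-x)
    c=np.array([x,y,0])+Rz.apply([-.08,0,.1]); return c,Rk
def corners(v):
    c,Rk=pose(v); return c+Rk.apply([(.075,.09,0),(.075,-.09,0),(-.075,-.09,0),(-.075,.09,0)])
# scene seen from behind: left in picture is -y
def res(v):
    X=corners(v); a=proj(P['top'],X)-top; b=proj(P['scene'],X[[1,0,3,2]])-sc
    return np.r_[a.ravel(),b.ravel()]
r=least_squares(res,[.65,-.17,-.47],loss='soft_l1'); print(r.x.round(4)); print(r.fun.reshape(-1,2).round(1).tolist())
c,Rk=pose(r.x); print('panel centre',c.round(4),'axis',Rk.apply([0,0,1]).round(3))
# dark masks
D={}
for n,rc in(('top',(190,354)),('scene',(250,221))):
    g=P[n]['color'].max(2); m=np.zeros(g.shape,np.uint8); m[rc[0]-30:rc[0]+30,rc[1]-30:rc[1]+30]=(g<75)[rc[0]-30:rc[0]+30,rc[1]-30:rc[1]+30]
    m=cv2.morphologyEx(m,cv2.MORPH_CLOSE,np.ones((5,5)))
    k,l,st,ce=cv2.connectedComponentsWithStats(m); i=1+st[1:,4].argmax(); D[n]=(l==i).astype(np.float32); print(n,st[i],ce[i])
def knob(p,dx,dy,th,z0):
    m=np.zeros((420*S,560*S),np.uint8); o=c+np.array([dx,dy,0])
    Rb=Rk*R.from_euler('z',th)
    box=np.array([(a,b) for a in(-.033,.033) for b in(-.008,.008)])
    for pts in([C*[.034,.034,0]+[0,0,z0],C*[.034,.034,0]+[0,0,.017]],[np.c_[box,np.full(4,z)] for z in(.017,.055)]):
        h=cv2.convexHull(proj(p,o+Rb.apply(np.vstack(pts))).astype(np.float32))
        cv2.fillConvexPoly(m,np.round(((h+.5)*S-.5)*16).astype(np.int32),1,shift=4)
    return cv2.resize(m.astype(np.float32),(560,420),interpolation=cv2.INTER_AREA)
def cost(v,ns=('top','scene')):
    t=0
    for n in ns:
        q=knob(P[n],*v); t+=1-np.minimum(q,D[n]).sum()/np.maximum(q,D[n]).sum()
    return t
for ns in(('top','scene'),('top',),('scene',)):
  best=min((minimize(cost,[0,0,t,.008],args=(ns,),method='Nelder-Mead',options=dict(initial_simplex=np.array([0,0,t,.008])+np.vstack([np.zeros(4),np.diag([.004,.004,.2,.003])]))) for t in np.arange(0,np.pi,.4)),key=lambda s:s.fun)
  print(ns,best.x.round(4),best.fun)
  if len(ns)==2: v=best.x
print('knob deviates',v)
out=[]
for n,(r0,c0) in(('top',(125,290)),('scene',(200,160))):
    I=np.ascontiguousarray(cv2.resize(P[n]['color'][r0:r0+120,c0:c0+130,::-1],None,fx=3,fy=3,interpolation=cv2.INTER_CUBIC))
    f=lambda X:np.round((proj(P[n],X)-[c0,r0]+.5)*3-.5).astype(int)
    cv2.polylines(I,[f(corners(r.x))],True,(0,255,255))
    k=cv2.resize(knob(P[n],*v)[r0:r0+120,c0:c0+130],None,fx=3,fy=3)
    cv2.drawContours(I,cv2.findContours((k>.5).astype(np.uint8),0,1)[0],-1,(0,0,255),1)
    o=c+np.array([v[0],v[1],0]);Rb=Rk*R.from_euler('z',v[2])
    cv2.polylines(I,[f(o+Rb.apply([(x,y,.055) for x,y in((-.033,-.008),(.033,-.008),(.033,.008),(-.033,.008))]))],True,(0,255,0))
    out.append(I)
cv2.imwrite('pics/ov%d.png'%int(__import__('time').time()%1e6),np.hstack(out)); cv2.imwrite('pics/ov.png',np.hstack(out))
pickle.dump((c+[v[0],v[1],0],Rk.as_matrix(),v[2]),open('K.pkl','wb'))
E
python3 b.py
```

```text
[ 0.66   -0.1789 -0.4507]
[[-0.2, -3.8], [1.9, -0.5], [0.3, 1.9], [-3.0, -2.0], [-1.8, 0.3], [0.8, -2.2], [0.6, -1.5], [-2.2, -0.4]]
panel centre [ 0.588 -0.144  0.1  ] axis [-0.351  0.17   0.921]
top [336 166  31  39 768] [351.92708333 186.56640625]
scene [207 234  30  32 507] [220.59960552 252.55424063]
('top', 'scene') [ 0.0001 -0.0015 -0.0672  0.0125] 0.3637387752532959
('top',) [-0.0004  0.002   0.0103 -0.1059] 0.1378900408744812
('scene',) [ 3.0000e-04 -3.2000e-03  3.0533e+00  1.3500e-02] 0.07290685176849365
knob deviates [ 9.99328367e-05 -1.53108524e-03 -6.72375296e-02  1.25358444e-02]
```

View pics/ov.png

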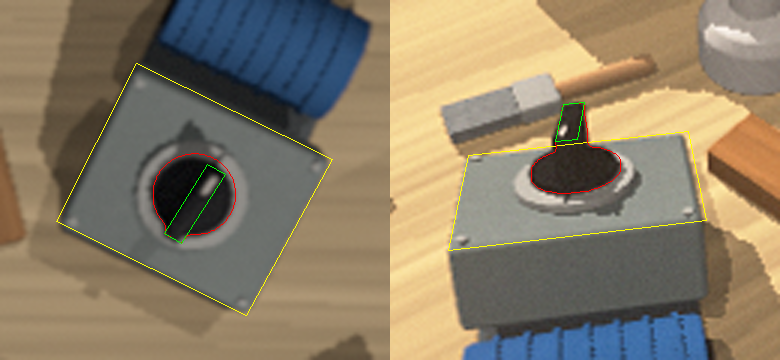

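The overlay matches well in the scene view. In the top view the bar angle is uncertain because of shadow, so I'll refine it with a contrast-stretched crop.

```bash
sed -i "s/(g<75)/(g<(45 if n=='top' else 75))/" b.py; python3 b.py | tail -5
python3 - <<'E'
import pickle,cv2,numpy as np
P=pickle.load(open('P.pkl','rb'))
I=P['top']['color'][165:215,328:380,::-1].astype(float); I=(255*np.clip(I/120,0,1)**.5).astype(np.uint8)
A=cv2.resize(I,None,fx=8,fy=8,interpolation=cv2.INTER_CUBIC)
o=cv2.imread('pics/ov.png')[:, :390]; o=cv2.resize(o,(390,360))
o=cv2.copyMakeBorder(o,0,40,0,0,cv2.BORDER_CONSTANT)
cv2.imwrite('pics/k2.png',np.hstack([A,o])[:, :800])
E
```

```text
scene [207 234  30  32 507] [220.59960552 252.55424063]
('top', 'scene') [ 1.0000e-04 -2.0000e-03  3.0631e+00  1.3100e-02] 0.2357100248336792
('top',) [-0.001  -0.0012 -0.2597  0.0169] 0.14169466495513916
('scene',) [ 3.0000e-04 -3.2000e-03  3.0533e+00  1.3500e-02] 0.07290685176849365
knob deviates [ 8.88090847e-05 -1.98676029e-03  3.06314128e+00  1.30601613e-02]
```

View pics/k2.png

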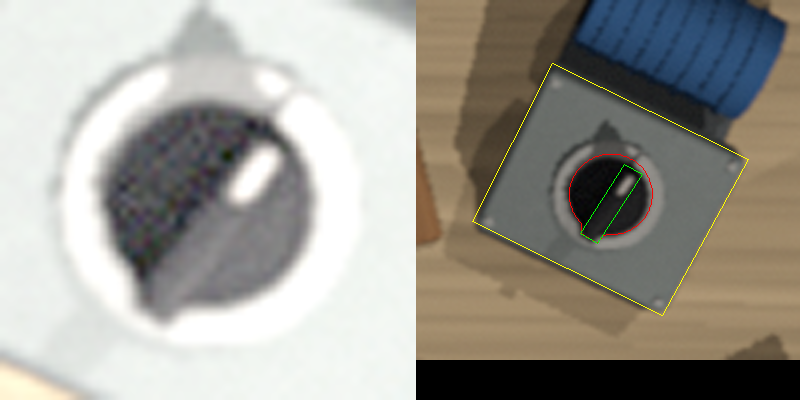

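```bash
cat >> b.py <<'E'
print('---')
n=Rk.apply([0,0,1])
def onplane(p,uv,h):
    o,d=ray(p,uv[::-1]); q=c+h*n; return Rk.inv().apply(o+d*((q-o)@n)/(d@n)-c)
A=lambda x,y:(328+(x+.5)/8-.5,165+(y+.5)/8-.5)
a,b=[onplane(P['top'],A(*t),.055) for t in((150,303),(255,173))]
print('end',a.round(4),'stripe',b.round(4),'th',np.arctan2(*(b-a)[[1,0]]))
for nm,uv in(('ringc',A(210,200)),): print(nm,onplane(P['top'],uv,.01).round(4))
for th in np.arange(-.5,.15,.05):
    f=[minimize(lambda u:cost([u[0],u[1],th,.0131],(k,)),[0,-.002],method='Nelder-Mead',options=dict(initial_simplex=[(0,-.002),(.003,-.002),(0,.001)])) for k in('top','scene')]
    print(th.round(2),[(q.x.round(4).tolist(),round(q.fun,3)) for q in f])
E
python3 b.py | sed -n '/---/,$p'
```

```text
---
end [-0.0295  0.0048  0.055 ] stripe [ 0.02   -0.0048  0.055 ] th -0.1897918566299265
ringc [-0.001  -0.0012  0.01  ]
-0.5 [([-0.0027, 0.0001], np.float64(0.155)), ([0.0004, -0.0038], np.float64(0.241))]
-0.45 [([-0.0025, 0.0002], np.float64(0.154)), ([0.0004, -0.0036], np.float64(0.223))]
-0.4 [([-0.0027, -0.0004], np.float64(0.153)), ([0.0004, -0.0037], np.float64(0.203))]
-0.35 [([-0.0025, 0.0001], np.float64(0.152)), ([0.0002, -0.0038], np.float64(0.183))]
-0.3 [([-0.002, -0.0006], np.float64(0.151)), ([0.0001, -0.0031], np.float64(0.162))]
-0.25 [([-0.0021, -0.0005], np.float64(0.149)), ([-0.0001, -0.0034], np.float64(0.14))]
-0.2 [([-0.0001, -0.0], np.float64(0.15)), ([0.0001, -0.0033], np.float64(0.116))]
-0.15 [([-0.0002, 0.001], np.float64(0.151)), ([0.0003, -0.0029], np.float64(0.092))]
-0.1 [([-0.0, 0.001], np.float64(0.15)), ([0.0003, -0.0031], np.float64(0.075))]
-0.05 [([-0.0006, 0.0005], np.float64(0.152)), ([0.0001, -0.0027], np.float64(0.079))]
-0.0 [([-0.0005, 0.0014], np.float64(0.152)), ([0.0002, -0.0018], np.float64(0.097))]
0.05 [([-0.0001, 0.0012], np.float64(0.152)), ([0.0002, -0.0017], np.float64(0.124))]
0.1 [([-0.0019, 0.0019], np.float64(0.155)), ([0.0002, -0.0015], np.float64(0.123))]
```

Knob centre is about (0.588, -0.145, 0.100) and the bar angle about -0.12 rad in the panel frame. Next come a move helper and a cross-check of the bung from the top view.

```bash
cat >> h.py <<'E'
def tool():
    o=robot.get_obs(); q=o['orientation']; return o,np.array(o['tool_pos']),R.from_quat([q[1],q[2],q[3],q[0]])
def plan(pos,Rt=None):
    o,p,r=tool(); d=r.inv().apply(np.array(pos)-p)/.4
    print('t',round(float(o['time']),2),'shift units (tool, start axes)',d.round(4),'|mm|',round(np.linalg.norm(d)*400,1))
    if Rt is not None: print('turn units',(np.degrees((r.inv()*Rt).as_rotvec())/5).round(3))
DOWN=lambda heading:R.from_matrix(np.c_[np.cross([np.cos(heading),np.sin(heading),0],[0,0,-1]),[np.cos(heading),np.sin(heading),0],[0,0,-1]])
E
cat > c.py <<'E'
from fit import *
import pickle
P=pickle.load(open('P.pkl','rb')); M=pickle.load(open('M.pkl','rb'))
g=P['top']['color'].max(2); m=np.zeros(g.shape,np.uint8); m[205:238,163:196]=(g<60)[205:238,163:196]
k,l,st,ce=cv2.connectedComponentsWithStats(m); i=1+st[1:,4].argmax(); m=(l==i).astype(np.float32); print(st[i])
print(fit([(P['scene'],M['bung'][0]),(P['top'],m)],BUNG,(.5,.3,0)), fit([(P['top'],m)],BUNG,(.5,.3,0)))
plan((.503,.302,.2),DOWN(np.radians(69)))
print(tool()[2].as_matrix().round(3))
E
python3 c.py
```

```text
[170 213  17  17 236]
(array([ 0.50352629,  0.30157483, -0.00305478]), np.float64(0.2704067826271057)) (array([ 0.51787353,  0.33329122, -0.15348371]), np.float64(0.050593674182891846))
t 2.2 shift units (tool, start axes) [-0.9008 -0.4049  0.1144] |mm| 397.7
turn units [ 0.001 -0.    -0.027]
[[-0.933  0.361  0.   ]
 [ 0.361  0.933  0.   ]
 [ 0.     0.    -1.   ]]
```

Request:
servo_tool:
  turn:
    - [0,0,0]
    - [0,0,0]
    - [0,0,0]
    - [0,0,0]
    - [0,0,0]
    - [0,0,0]
    - [0,0,0]
    - [0,0,0]
    - [0,0,0]
    - [0,0,0]
    - [0,0,0]
    - [0,0,0]
  translation:
    - [-0.075,-0.034,0.005]
    - [-0.075,-0.034,0.005]
    - [-0.075,-0.034,0.005]
    - [-0.075,-0.034,0.005]
    - [-0.075,-0.034,0.005]
    - [-0.075,-0.034,0.005]
    - [-0.075,-0.034,0.005]
    - [-0.075,-0.034,0.005]
    - [-0.075,-0.034,0.005]
    - [-0.075,-0.034,0.005]
    - [-0.075,-0.034,0.005]
    - [-0.075,-0.034,0.005]
  gripper: [1,1,1,1,1,1,1,1,1,1,1,1]
  squeeze: 40

```text
time: 3.2
tool_pos: [0.5033, 0.2997, 0.2218]
orientation: [0.0, 0.183, 0.983, 0.0]
force: [0.6, 0.3, -0.6]
width: 1.0
gripper_force: 0.0
```

```bash
python3 -c "
from h import *
plan((.5035,.3018,.078),DOWN(np.radians(69)));o=robot.get_obs();print(o['force'],o['moment'],o['joints'])"
```

```text
t 3.2 shift units (tool, start axes) [0.0015 0.005  0.3596] |mm| 143.9
turn units [ 0.005  0.003 -0.026]
[ 0.62584366  0.31454986 -0.62876022] [0.02695207 0.03990016 0.01692315] [-0.72433705  0.39036491  0.13228841  1.71188228 -0.05820026  1.04269989
  0.62940669]
```

Request:
servo_tool:
  turn:
    - [0,0,0]
    - [0,0,0]
    - [0,0,0]
    - [0,0,0]
    - [0,0,0]
    - [0,0,0]
    - [0,0,0]
    - [0,0,0]
    - [0,0,0]
    - [0,0,0]
    - [0,0,0]
    - [0,0,0]
  translation:
    - [0.001,0.005,0.06]
    - [0,0,0.06]
    - [0,0,0.06]
    - [0,0,0.06]
    - [0,0,0.05]
    - [0,0,0.04]
    - [0,0,0.03]
    - [0,0,0]
    - [0,0,0]
    - [0,0,0]
    - [0,0,0]
    - [0,0,0]
  gripper: [1,1,1,1,1,1,1,1,0,0,0,0]

```text
time: 4.2
tool_pos: [0.5032, 0.3034, 0.0788]
orientation: [0.001, 0.183, 0.983, 0.001]
force: [-0.1, -0.1, 0.2]
width: 0.757
gripper_force: 0.0
```

Request:
servo_tool:
  turn:
    - [0,0,0]
    - [0,0,0]
    - [0,0,0]
    - [0,0,0]
    - [0,0,0]
    - [0,0,0]
  translation:
    - [0,0,0]
    - [0,0,0]
    - [0,0,0]
    - [0,0,0]
    - [0,0,0]
    - [0,0,0]
  gripper: [0,0,0,0,0,0]

```text
time: 4.7
tool_pos: [0.5026, 0.3029, 0.0777]
orientation: [0.0, 0.183, 0.983, 0.0]
force: [-0.2, 0.3, -0.3]
width: 0.322
gripper_force: 0.0
```

Request:
servo_tool:
  turn:
    - [0,0,0]
    - [0,0,0]
    - [0,0,0]
    - [0,0,0]
  translation:
    - [0,0,0]
    - [0,0,0]
    - [0,0,0]
    - [0,0,0]
  gripper: [0,0,0,0]

```text
time: 5.03
tool_pos: [0.5026, 0.303, 0.0777]
orientation: [-0.0, 0.183, 0.983, 0.0]
force: [0.4, 1.0, -1.4]
width: 0.288
gripper_force: 40.0
```

Request:
servo_tool:
  turn:
    - [0,0,0]
    - [0,0,0]
    - [0,0,0]
    - [0,0,0]
    - [0,0,0]
    - [0,0,0]
    - [0,0,0]
  translation:
    - [0,0,-0.04]
    - [0,0,-0.06]
    - [0,0,-0.06]
    - [0,0,-0.06]
    - [0,0,-0.06]
    - [0,0,-0.06]
    - [0,0,-0.06]
  gripper: [0,0,0,0,0,0,0]

```text
time: 5.62
tool_pos: [0.5023, 0.3027, 0.2388]
orientation: [-0.0, 0.183, 0.983, -0.0]
force: [-0.1, 0.6, -1.6]
width: 0.291
gripper_force: 40.0
```

```bash
python3 -c "
from h import *
o=robot.get_obs();print(o['force'],o['gripper_force'],o['width'])
plan((.462,.107,.235),DOWN(np.radians(69)))"
```

```text
[-0.07902934  0.64271105 -1.55248074] 39.97456669807434 0.2914264348630111
t 5.62 shift units (tool, start axes) [-0.0824 -0.4928  0.0097] |mm| 199.9
turn units [-0.003 -0.002 -0.027]
```

Request:
servo_tool:
  turn:
    - [0,0,0]
    - [0,0,0]
    - [0,0,0]
    - [0,0,0]
    - [0,0,0]
    - [0,0,0]
    - [0,0,0]
    - [0,0,0]
    - [0,0,0]
    - [0,0,0]
  translation:
    - [-0.01,-0.06,0]
    - [-0.01,-0.06,0]
    - [-0.01,-0.06,0]
    - [-0.01,-0.06,0]
    - [-0.01,-0.06,0]
    - [-0.01,-0.06,0]
    - [-0.01,-0.06,0]
    - [-0.01,-0.06,0]
    - [-0.002,-0.013,0]
    - [0,0,0]
  gripper: [0,0,0,0,0,0,0,0,0,0]

```text
time: 6.45
tool_pos: [0.4618, 0.1052, 0.2379]
orientation: [0.0, 0.185, 0.983, -0.0]
force: [0.6, 0.7, -0.6]
width: 0.293
gripper_force: 40.0
```

```bash
cat > d.py <<'E'
from fit import *
plan((.462,.107,.235))
p=robot.get_image('scene'); t=robot.get_image('top')
o,tp,r=tool()
I=[]
pos=tp-[0,0,.0777]
for q,(r0,c0) in((p,(130,230)),(t,(180,200))):
    im=np.ascontiguousarray(cv2.resize(q['color'][r0:r0+110,c0:c0+110,::-1],None,fx=3.6,fy=3.6,interpolation=cv2.INTER_CUBIC))
    for pr,po,col in((BUNG,pos,(0,0,255)),(FLASK,(.462,.107,0),(0,255,0))):
        k=cv2.resize(render(q,po,pr)[r0:r0+110,c0:c0+110],(im.shape[1],im.shape[0]))
        cv2.drawContours(im,cv2.findContours((k>.5).astype(np.uint8),0,1)[0],-1,col,1)
    I.append(im)
cv2.imwrite('pics/d.png',np.hstack(I))
for q in(p,t):
    for n,prof,x0 in(('bung',BUNG,pos),('flask',FLASK,(.462,.107,0))):
        for s in robot.silhouettes(q,n)[:2]: print(n,round(s['confidence'],2),np.round(s['at']),proj(q,np.array(x0)+[0,0,.05]).round()[0,::-1],s['mask'].sum(), render(q,x0,prof).sum())
E
python3 d.py
```

```text
t 6.45 shift units (tool, start axes) [0.001  0.0044 0.0071] |mm| 3.4
bung 0.5 [253. 219.] [159. 283.] 490 508.6875
flask 0.7 [211. 281.] [205. 282.] 1492 1509.5625
bung 0.68 [183. 151.] [234. 251.] 393 394.375
bung 0.5 [188. 356.] [234. 251.] 1065 394.375
```

View pics/d.png

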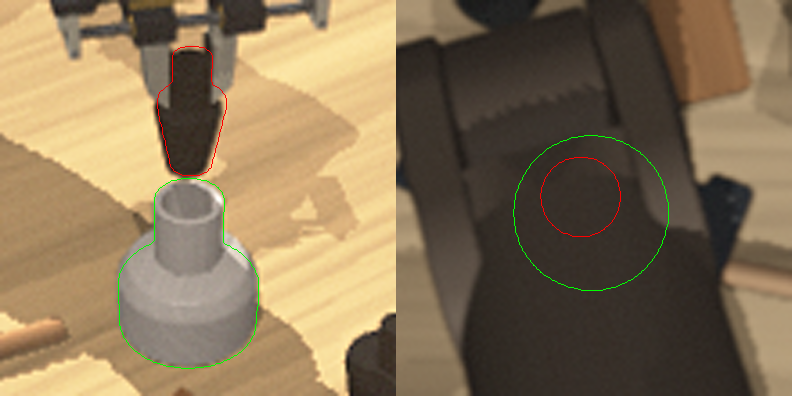

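The overlay agrees: bung centred over the flask mouth in the scene crop (mouth at 189,200). Descending.

Request:
servo_tool:
  turn:
    - [0,0,0]
    - [0,0,0]
    - [0,0,0]
    - [0,0,0]
    - [0,0,0]
    - [0,0,0]
    - [0,0,0]
    - [0,0,0]
  translation:
    - [0.001,0.0044,0]
    - [0,0,0.03]
    - [0,0,0.03]
    - [0,0,0.03]
    - [0,0,0.03]
    - [0,0,0.02]
    - [0,0,0.01]
    - [0,0,0]
  gripper: [0,0,0,0,0,0,0,0]

```text
time: 7.42
tool_pos: [0.4615, 0.1083, 0.1768]
orientation: [-0.001, 0.184, 0.983, -0.001]
force: [-1.8, -2.6, -2.0]
width: 0.291
gripper_force: 40.0
```

Request:
servo_tool:
  turn:
    - [0,0,0]
    - [0,0,0]
    - [0,0,0]
  translation:
    - [0,-0.003,0]
    - [0,0,0.005]
    - [0,0,0]
  gripper: [0,0,0]

```text
time: 7.67
tool_pos: [0.4617, 0.1078, 0.1759]
orientation: [-0.0, 0.183, 0.983, 0.0]
force: [-2.9, -3.1, 0.3]
width: 0.292
gripper_force: 40.0
```

Request:
servo_tool:
  turn:
    - [0,0,0]
    - [0,0,0]
    - [0,0,0]
  translation:
    - [0.001,-0.003,0]
    - [0.001,-0.002,0]
    - [0,0,0.004]
  gripper: [0,0,0]

```text
time: 7.92
tool_pos: [0.4612, 0.1069, 0.1747]
orientation: [0.001, 0.183, 0.983, 0.001]
force: [-1.7, 1.2, 0.5]
width: 0.29
gripper_force: 40.0
```

Request:
servo_tool:
  turn:
    - [0,0,0]
    - [0,0,0]
    - [0,0,0]
  translation:
    - [0.001,0.001,0.003]
    - [0,0,0.003]
    - [0,0,0]
  gripper: [0,0,0]

```text
time: 8.17
tool_pos: [0.4606, 0.1071, 0.1717]
orientation: [0.0, 0.183, 0.983, 0.0]
force: [0.3, 1.4, 0.2]
width: 0.29
gripper_force: 40.0
```

Request:
servo_tool:
  turn:
    - [0,0,0]
    - [0,0,0]
    - [0,0,0]
  translation:
    - [0,0.001,0.003]
    - [0,0,0.003]
    - [0,0,0]
  gripper: [0,0,0]

```text
time: 8.42
tool_pos: [0.4608, 0.1071, 0.1702]
orientation: [0.0, 0.184, 0.983, 0.0]
force: [-2.9, -2.1, 12.1]
width: 0.288
gripper_force: 40.0
```

Request:
servo_tool:
  turn:
    - [0,0,0]
    - [0,0,0]
    - [0,0,0]
    - [0,0,0]
  translation:
    - [0.001,-0.002,0.001]
    - [0,0,0]
    - [0,0,0]
    - [0,0,0]
  gripper: [0,0,0,0]

```text
time: 8.75
tool_pos: [0.4607, 0.107, 0.1702]
orientation: [0.001, 0.183, 0.983, 0.001]
force: [-2.1, 0.1, 13.8]
width: 0.288
gripper_force: 40.0
```

Request:
servo_tool:
  turn:
    - [0,0,0]
    - [0,0,0]
    - [0,0,0]
    - [0,0,0]
    - [0,0,0]
    - [0,0,0]
    - [0,0,0]
    - [0,0,0]
  translation:
    - [0,0,-0.003]
    - [0,0,0]
    - [0,0,0]
    - [0,0,0]
    - [0,0,0]
    - [0,0,0]
    - [0,0,0]
    - [0,0,0]
  gripper: [0,1,1,1,1,1,1,1]

```text
time: 9.42
tool_pos: [0.4597, 0.1066, 0.1701]
orientation: [-0.0, 0.183, 0.983, -0.0]
force: [0.2, -0.0, 0.2]
width: 0.75
gripper_force: 0.0
```

Request:
servo_tool:
  turn:
    - [0,0,0]
    - [0,0,0]
    - [0,0,0]
    - [0,0,0]
    - [0,0,0]
    - [0,0,0]
  translation:
    - [0,0,-0.02]
    - [0,0,-0.04]
    - [0,0,-0.06]
    - [0,0,-0.06]
    - [0,0,-0.06]
    - [0,0,0]
  gripper: [1,1,1,1,1,1]

```text
time: 9.92
tool_pos: [0.4619, 0.1071, 0.271]
orientation: [0.003, 0.184, 0.983, 0.002]
force: [1.7, 0.4, 1.5]
width: 1.0
gripper_force: 0.0
```

```bash
cat > e.py <<'E'
from fit import *
import pickle
p=robot.get_image('scene'); im=p['color']
r0,c0=130,230
I=np.ascontiguousarray(cv2.resize(im[r0:r0+110,c0:c0+110,::-1],None,fx=3.6,fy=3.6,interpolation=cv2.INTER_CUBIC))
for pr,po,col in((BUNG,(.462,.107,.0945),(0,0,255)),(FLASK,(.462,.107,0),(0,255,0))):
    k=cv2.resize(render(p,po,pr)[r0:r0+110,c0:c0+110],(I.shape[1],I.shape[0]))
    cv2.drawContours(I,cv2.findContours((k>.5).astype(np.uint8),0,1)[0],-1,col,1)
cv2.imwrite('pics/e.png',I)
c,Rk,th=pickle.load(open('K.pkl','rb')); Rk=R.from_matrix(Rk); c=np.array([.588,-.1455,.1])
bx=Rk.apply([np.cos(-.12),np.sin(-.12),0]); n=Rk.apply([0,0,1]); by=np.cross(n,bx)
Rt=R.from_matrix(np.c_[np.cross(by,-n),by,-n]); print(by,n,'grip',c+.037*n)
o,tp,r=tool(); print(o['joints'].round(2),tp)
for h in(.16,.041): plan(c+h*n,Rt)
print('from tool frame after turn:', Rt.inv().apply(c+.16*n-tp)/.4)
pickle.dump((c,Rt.as_matrix(),n),open('G.pkl','wb'))
E
python3 e.py
```

```text
[0.53171143 0.84564159 0.04661813] [-0.35053267  0.16962752  0.92106099] grip [ 0.57503029 -0.13922378  0.13407926]
[-0.51  0.16  0.2   1.91 -0.04  1.07  0.9 ] [0.46109303 0.10694144 0.26885246]
t 9.97 shift units (tool, start axes) [-0.3681 -0.4617  0.0534] |mm| 237.1
turn units [-0.044 -4.552  2.272]
t 9.97 shift units (tool, start axes) [-0.4825 -0.4721  0.3278] |mm| 300.2
turn units [-0.044 -4.552  2.272]
from tool frame after turn: [-0.40079211 -0.3846717   0.20707367]
```

View pics/e.png

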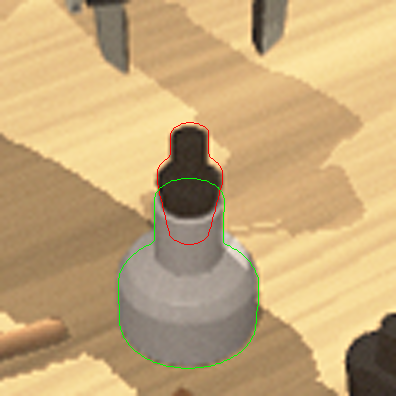

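The bung sits upright in the flask neck (stem at 189,150 in the crop), roughly 92 mm up. Now moving to the knob.

Request:
servo_tool:
  turn:
    - [0,0,0]
    - [0,0,0]
    - [0,0,0]
    - [0,0,0]
    - [0,0,0]
    - [0,0,0]
    - [0,0,0]
    - [0,0,0]
    - [0,0,0]
    - [0,0,0]
  translation:
    - [-0.03,-0.04,0]
    - [-0.04,-0.05,0.005]
    - [-0.04,-0.05,0.005]
    - [-0.04,-0.05,0.005]
    - [-0.04,-0.05,0.005]
    - [-0.04,-0.05,0.005]
    - [-0.04,-0.05,0.005]
    - [-0.04,-0.05,0.01]
    - [-0.04,-0.05,0.01]
    - [-0.018,-0.022,0]
  gripper: [1,1,1,1,1,1,1,1,1,1]

```text
time: 10.8
tool_pos: [0.5299, -0.1223, 0.2448]
orientation: [-0.001, 0.185, 0.983, -0.001]
force: [0.3, -0.8, 0.2]
width: 1.003
gripper_force: 0.0
```

Request:
servo_tool:
  turn:
    - [0,-0.76,0.38]
    - [0,-0.76,0.38]
    - [0,-0.76,0.38]
    - [0,-0.76,0.38]
    - [0,-0.76,0.38]
    - [0,-0.76,0.38]
    - [0,0,0]
    - [0,0,0]
  translation:
    - [0,0,0]
    - [0,0,0]
    - [0,0,0]
    - [0,0,0]
    - [0,0,0]
    - [0,0,0]
    - [0,0,0]
    - [0,0,0]
  gripper: [1,1,1,1,1,1,1,1]

```text
time: 11.47
tool_pos: [0.5295, -0.1176, 0.2457]
orientation: [0.193, 0.274, 0.941, -0.036]
force: [0.3, 0.5, 0.4]
width: 0.999
gripper_force: 0.0
```

```bash
cat > g.py <<'E'
from h import *
import pickle
c,Rt,n=pickle.load(open('G.pkl','rb')); Rt=R.from_matrix(Rt)
o,tp,r=tool(); print(o['joints'].round(2),tp.round(4),np.array(o['force']).round(2),np.array(o['moment']).round(3),'Mz tool',r.inv().apply(o['moment'])[2].round(3))
for h in(.16,.041): plan(c+h*n,Rt)
E
python3 g.py
```

```text
[-0.37  0.11  0.42  2.12  0.22  0.57  0.88] [ 0.5295 -0.1176  0.2457] [0.3  0.51 0.37] [ 0.229  0.368 -0.041] Mz tool 0.052
t 11.47 shift units (tool, start axes) [-0.0071  0.0018 -0.0014] |mm| 3.0
turn units [-0.081 -0.054  0.06 ]
t 11.47 shift units (tool, start axes) [-0.0085  0.0039  0.2961] |mm| 118.5
turn units [-0.081 -0.054  0.06 ]
```

Request:
servo_tool:
  turn:
    - [-0.08,-0.05,0.06]
    - [0,0,0]
    - [0,0,0]
    - [0,0,0]
    - [0,0,0]
    - [0,0,0]
    - [0,0,0]
    - [0,0,0]
    - [0,0,0]
  translation:
    - [-0.0085,0.004,0]
    - [0,0,0.05]
    - [0,0,0.05]
    - [0,0,0.05]
    - [0,0,0.05]
    - [0,0,0.04]
    - [0,0,0.035]
    - [0,0,0.02]
    - [0,0,0]
  gripper: [1,1,1,1,1,1,1,1,1]

```text
time: 12.22
tool_pos: [0.5758, -0.1405, 0.1374]
orientation: [0.196, 0.278, 0.94, -0.034]
force: [-0.6, -0.1, 0.7]
width: 1.001
gripper_force: 0.0
```

```bash
python3 g.py
python3 - <<'E'
from h import *
o=[]
for n,r0,c0 in(('scene',200,160),('top',140,300)):
    p=robot.get_image(n); o.append(cv2.resize(p['color'][r0:r0+100,c0:c0+110,::-1],None,fx=3.6,fy=3.6,interpolation=cv2.INTER_CUBIC))
cv2.imwrite('pics/f.png',np.hstack(o))
E
```

```text
[-0.22  0.36  0.35  2.14  0.07  0.29  1.02] [ 0.5758 -0.1405  0.1374] [-0.6  -0.09  0.7 ] [ 0.193  0.425 -0.004] Mz tool -0.003
t 12.22 shift units (tool, start axes) [ 0.0061  0.0005 -0.3011] |mm| 120.5
turn units [-0.03   0.007 -0.043]
t 12.22 shift units (tool, start axes) [ 0.0063  0.0013 -0.0036] |mm| 2.9
turn units [-0.03   0.007 -0.043]
```

View pics/f.png

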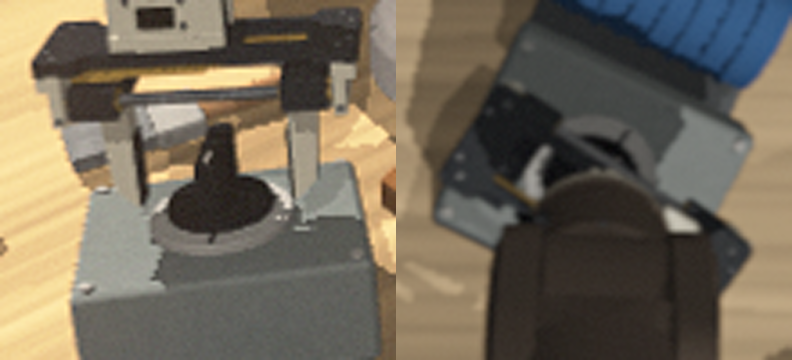

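The scene crop shows the fingers straddling the bar (about 217,165), squarely across it. Closing.

Request:
servo_tool:
  turn:
    - [0,0,0]
    - [0,0,0]
    - [0,0,0]
    - [0,0,0]
    - [0,0,0]
    - [0,0,0]
    - [0,0,0]
    - [0,0,0]
    - [0,0,0]
    - [0,0,0]
    - [0,0,0]
    - [0,0,0]
  translation:
    - [0.006,0.001,-0.002]
    - [0,0,0]
    - [0,0,0]
    - [0,0,0]
    - [0,0,0]
    - [0,0,0]
    - [0,0,0]
    - [0,0,0]
    - [0,0,0]
    - [0,0,0]
    - [0,0,0]
    - [0,0,0]
  gripper: [0,0,0,0,0,0,0,0,0,0,0,0]
  squeeze: 40

```text
time: 13.32
tool_pos: [0.5727, -0.139, 0.1386]
orientation: [0.197, 0.278, 0.94, -0.034]
force: [-6.2, -13.2, 6.8]
width: 0.175
gripper_force: 7.0
```

```bash
python3 g.py
```

```text
[-0.23  0.35  0.36  2.15  0.08  0.28  1.01] [ 0.5727 -0.139   0.1386] [ -6.16 -13.25   6.78] [-2.48   1.403 -1.272] Mz tool 0.059
t 13.32 shift units (tool, start axes) [-0.0011  0.0014 -0.295 ] |mm| 118.0
turn units [-0.029  0.021 -0.054]
t 13.32 shift units (tool, start axes) [-0.0005  0.0022  0.0025] |mm| 1.3
turn units [-0.029  0.021 -0.054]
```

Request:
servo_tool:
  turn:
    - [0,0,0]
    - [0,0,0]
    - [0,0,0]
    - [0,0,0]
  translation:
    - [0,-0.002,0]
    - [0,-0.002,0]
    - [0,0,0]
    - [0,0,0]
  gripper: [0,0,0,0]

```text
time: 13.65
tool_pos: [0.5725, -0.1394, 0.1386]
orientation: [0.197, 0.278, 0.94, -0.033]
force: [-1.6, -2.3, 1.0]
width: 0.175
gripper_force: 39.9
```

```bash
cat > s.py <<'E'
from h import *
import pickle
c,Rt,n=pickle.load(open('G.pkl','rb')); Rt=R.from_matrix(Rt)
o,tp,r=tool(); d=Rt.inv()*r
print('t',o['time'],'turn about z deg',np.degrees(d.as_rotvec()).round(2),'pos in grip frame mm',(1e3*Rt.inv().apply(tp-c-.041*n)).round(2),'F tool',r.inv().apply(o['force']).round(2),'M tool',r.inv().apply(o['moment']).round(3),'w',o['width'].round(3),o['gripper_force'].round(1),'j',o['joints'].round(2))
E
python3 s.py
```

```text
Traceback (most recent call last):
  File "s.py", line 5, in <module>
    print('t',o['time'],'turn about z deg',np.degrees(d.as_rotvec()).round(2),'pos in grip frame mm',(1e3*Rt.inv().apply(tp-c-.041*n)).round(2),'F tool',r.inv().apply(o['force']).round(2),'M tool',r.inv().apply(o['moment']).round(3),'w',o['width'].round(3),o['gripper_force'].round(1),'j',o['joints'].round(2))
                                                                                                                                                                                                                                             ^^^^^^^^^^^^^^^^
AttributeError: 'float' object has no attribute 'round'
```

```bash
sed -i "s/,o\['width'\].round(3),o\['gripper_force'\].round(1)//" s.py; python3 s.py
```

```text
t 13.65 turn about z deg [ 0.05 -0.13  0.24] pos in grip frame mm [ 0.13 -1.25 -1.06] F tool [-0.34 -2.71 -1.06] M tool [0.43  0.424 0.306] w j [-0.22  0.35  0.35  2.15  0.08  0.28  1.02]
```

Request:
servo_tool:
  turn:
    - [0,0,0.6]
    - [0,0,0.6]
    - [0,0,0.6]
    - [0,0,0.6]
    - [0,0,0.6]
    - [0,0,0.6]
  translation:
    - [0,0,0]
    - [0,0,0]
    - [0,0,0]
    - [0,0,0]
    - [0,0,0]
    - [0,0,0]
  gripper: [0,0,0,0,0,0]

```text
time: 14.15
tool_pos: [0.5724, -0.1395, 0.1386]
orientation: [0.2, 0.422, 0.884, -0.002]
force: [-2.0, -2.5, 0.4]
width: 0.173
gripper_force: 39.9
```

```bash
python3 s.py
```

```text
t 14.15 turn about z deg [ 0.05 -0.14 18.33] pos in grip frame mm [ 0.19 -1.4  -1.03] F tool [-0.9  -3.02 -0.62] M tool [ 0.903  0.153 -0.09 ] w j [-0.28  0.36  0.43  2.16 -0.04  0.28  0.81]
```

Request:
servo_tool:
  turn:
    - [0,0,0.6]
    - [0,0,0.6]
    - [0,0,0.6]
    - [0,0,0.6]
    - [0,0,0.6]
    - [0,0,0.6]
  translation:
    - [0,0,0]
    - [0,0,0]
    - [0,0,0]
    - [0,0,0]
    - [0,0,0]
    - [0,0,0]
  gripper: [0,0,0,0,0,0]

```text
time: 14.65
tool_pos: [0.5722, -0.1396, 0.1386]
orientation: [0.197, 0.555, 0.807, 0.029]
force: [-2.6, -2.4, 2.1]
width: 0.169
gripper_force: 39.9
```

```bash
python3 s.py
```

```text
t 14.65 turn about z deg [ 0.04 -0.14 36.34] pos in grip frame mm [ 0.26 -1.62 -1.05] F tool [-1.97 -2.62 -2.46] M tool [ 1.067 -0.09  -0.104] w j [-0.34  0.37  0.51  2.16 -0.15  0.28  0.61]
```

Request:
servo_tool:
  turn:
    - [0,0,0.6]
    - [0,0,0.6]
    - [0,0,0.6]
    - [0,0,0]
  translation:
    - [0,0,0]
    - [0,0,0]
    - [0,0,0]
    - [0,0,0]
  gripper: [0,0,0,0]

```text
time: 14.98
tool_pos: [0.5721, -0.1396, 0.1385]
orientation: [0.194, 0.617, 0.761, 0.045]
force: [-4.3, -3.2, 2.2]
width: 0.17
gripper_force: 39.9
```

```bash
python3 s.py
```

```text
t 14.9833 turn about z deg [ 4.000e-02 -1.500e-01  4.538e+01] pos in grip frame mm [ 0.34 -1.71 -1.04] F tool [-2.87 -4.02 -3.02] M tool [ 1.111 -0.341 -0.193] w j [-0.37  0.37  0.55  2.16 -0.21  0.28  0.51]
```

Request:
servo_tool:
  turn:
    - [0,0,0.4]
    - [0,0,0.4]
    - [0,0,0]
  translation:
    - [0,0,0]
    - [0,0,0]
    - [0,0,0]
  gripper: [0,0,0]

```text
time: 15.23
tool_pos: [0.5721, -0.1397, 0.1385]
orientation: [0.193, 0.644, 0.739, 0.052]
force: [-4.6, -3.9, 2.5]
width: 0.171
gripper_force: 39.9
```

```bash
python3 s.py
```

```text
t 15.2333 turn about z deg [ 4.000e-02 -1.400e-01  4.939e+01] pos in grip frame mm [ 0.36 -1.75 -1.03] F tool [-3.93 -4.11 -3.21] M tool [ 1.213 -0.478 -0.183] w j [-0.38  0.38  0.56  2.16 -0.24  0.28  0.47]
```

Request:
servo_tool:
  turn:
    - [0,0,0.4]
    - [0,0,0.4]
    - [0,0,0]
  translation:
    - [0,0,0]
    - [0,0,0]
    - [0,0,0]
  gripper: [0,0,0]

```text
time: 15.48
tool_pos: [0.572, -0.1396, 0.1385]
orientation: [0.191, 0.669, 0.716, 0.058]
force: [-4.7, -3.5, 2.7]
width: 0.173
gripper_force: 39.9
```

```bash
python3 s.py
```

```text
t 15.4833 turn about z deg [ 3.000e-02 -1.400e-01  5.339e+01] pos in grip frame mm [ 0.43 -1.74 -1.02] F tool [-3.83 -3.8  -3.53] M tool [ 1.204 -0.585 -0.134] w j [-0.39  0.38  0.58  2.16 -0.27  0.28  0.42]
```

Request:
servo_tool:
  turn:
    - [0,0,0.4]
    - [0,0,0.4]
    - [0,0,0]
  translation:
    - [0,0,0]
    - [0,0,0]
    - [0,0,0]
  gripper: [0,0,0]

```text
time: 15.73
tool_pos: [0.572, -0.1397, 0.1385]
orientation: [0.189, 0.694, 0.692, 0.065]
force: [-4.1, -3.4, 2.3]
width: 0.169
gripper_force: 39.9
```

```bash
python3 s.py
```

```text
t 15.7333 turn about z deg [ 3.000e-02 -1.400e-01  5.739e+01] pos in grip frame mm [ 0.46 -1.79 -1.03] F tool [-3.9  -3.16 -2.93] M tool [ 1.174 -0.674 -0.164] w j [-0.4   0.38  0.6   2.17 -0.29  0.28  0.38]
```

Request:
servo_tool:
  turn:
    - [0,0,0.3]
    - [0,0,0.3]
    - [0,0,0]
  translation:
    - [0,0,0]
    - [0,0,0]
    - [0,0,0]
  gripper: [0,0,0]

```text
time: 15.98
tool_pos: [0.5719, -0.1396, 0.1384]
orientation: [0.187, 0.711, 0.674, 0.07]
force: [-4.9, -3.7, 3.1]
width: 0.169
gripper_force: 39.9
```

```bash
python3 s.py
```

```text
t 15.9833 turn about z deg [ 3.000e-02 -1.400e-01  6.036e+01] pos in grip frame mm [ 0.49 -1.8  -1.02] F tool [-4.5  -3.36 -3.98] M tool [ 1.197 -0.697 -0.133] w j [-0.41  0.38  0.61  2.17 -0.31  0.28  0.35]
```

Request:
servo_tool:
  turn:
    - [0,0,0.2]
    - [0,0,0.2]
    - [0,0,0]
  translation:
    - [0,0,0]
    - [0,0,0]
    - [0,0,0]
  gripper: [0,0,0]

```text
time: 16.23
tool_pos: [0.5719, -0.1397, 0.1384]
orientation: [0.186, 0.723, 0.662, 0.073]
force: [-5.5, -3.8, 3.1]
width: 0.168
gripper_force: 39.9
```

```bash
python3 s.py
```

```text
t 16.2333 turn about z deg [ 3.000e-02 -1.400e-01  6.232e+01] pos in grip frame mm [ 0.5  -1.83 -1.03] F tool [-4.84 -3.77 -4.15] M tool [ 1.174 -0.786 -0.165] w j [-0.42  0.38  0.62  2.17 -0.33  0.29  0.33]
```

Request:
servo_tool:
  turn:
    - [0,0,0.2]
    - [0,0,0.2]
    - [0,0,0]
  translation:
    - [0,0,0]
    - [0,0,0]
    - [0,0,0]
  gripper: [0,0,0]

```text
time: 16.48
tool_pos: [0.5719, -0.1397, 0.1384]
orientation: [0.184, 0.734, 0.649, 0.076]
force: [-5.2, -2.5, 3.8]
width: 0.171
gripper_force: 39.9
```

```bash
python3 s.py
```

```text
t 16.4833 turn about z deg [ 3.000e-02 -1.400e-01  6.432e+01] pos in grip frame mm [ 0.51 -1.82 -1.03] F tool [-3.68 -3.22 -4.89] M tool [ 1.161 -0.819 -0.146] w j [-0.43  0.39  0.63  2.17 -0.34  0.29  0.31]
```

Request:
servo_tool:
  turn:
    - [0,0,0.2]
    - [0,0,0.1]
    - [0,0,0]
  translation:
    - [0,0,0]
    - [0,0,0]
    - [0,0,0]
  gripper: [0,0,0]

```text
time: 16.73
tool_pos: [0.5719, -0.1396, 0.1384]
orientation: [0.183, 0.742, 0.64, 0.078]
force: [-5.0, -3.8, 3.6]
width: 0.171
gripper_force: 39.9
```

```bash
python3 s.py
```

```text
t 16.7333 turn about z deg [ 3.000e-02 -1.400e-01  6.579e+01] pos in grip frame mm [ 0.53 -1.81 -1.02] F tool [-4.96 -2.83 -4.37] M tool [ 1.191 -0.9   -0.129] w j [-0.43  0.39  0.63  2.17 -0.35  0.29  0.29]
```

Request:
servo_tool:
  turn:
    - [0,0,0.2]
    - [0,0,0.1]
    - [0,0,0]
  translation:
    - [0,0,0]
    - [0,0,0]
    - [0,0,0]
  gripper: [0,0,0]

```text
time: 16.98
tool_pos: [0.5719, -0.1396, 0.1384]
orientation: [0.182, 0.751, 0.63, 0.081]
force: [-5.6, -2.8, 2.5]
width: 0.168
gripper_force: 39.9
```

```bash
python3 s.py
```

```text
t 16.9833 turn about z deg [ 2.000e-02 -1.400e-01  6.728e+01] pos in grip frame mm [ 0.56 -1.82 -1.04] F tool [-4.04 -3.76 -3.81] M tool [ 1.172 -0.904 -0.221] w j [-0.43  0.39  0.64  2.17 -0.36  0.29  0.27]
```

Request:
servo_tool:
  turn:
    - [0,0,0.2]
    - [0,0,0.1]
    - [0,0,0]
  translation:
    - [0,0,0]
    - [0,0,0]
    - [0,0,0]
  gripper: [0,0,0]

```text
time: 17.23
tool_pos: [0.5719, -0.1396, 0.1384]
orientation: [0.181, 0.759, 0.62, 0.083]
force: [-5.0, -4.0, 3.5]
width: 0.169
gripper_force: 40.1
```

```bash
python3 s.py
```

```text
t 17.2333 turn about z deg [ 3.000e-02 -1.400e-01  6.874e+01] pos in grip frame mm [ 0.58 -1.79 -1.03] F tool [-5.33 -2.53 -4.3 ] M tool [ 1.169 -0.897 -0.459] w j [-0.44  0.39  0.64  2.17 -0.37  0.29  0.26]
```

The stop is felt: torque jumps from 0.15 to 0.46 N m at about 68°. I'll ease off half a degree and hold for about a second.

Request:
servo_tool:
  turn:
    - [0,0,-0.1]
    - [0,0,0]
    - [0,0,0]
    - [0,0,0]
    - [0,0,0]
    - [0,0,0]
    - [0,0,0]
    - [0,0,0]
    - [0,0,0]
    - [0,0,0]
    - [0,0,0]
    - [0,0,0]
  translation:
    - [0,0,0]
    - [0,0,0]
    - [0,0,0]
    - [0,0,0]
    - [0,0,0]
    - [0,0,0]
    - [0,0,0]
    - [0,0,0]
    - [0,0,0]
    - [0,0,0]
    - [0,0,0]
    - [0,0,0]
  gripper: [0,0,0,0,0,0,0,0,0,0,0,0]

```text
time: 18.23
tool_pos: [0.5719, -0.1396, 0.1384]
orientation: [0.182, 0.756, 0.624, 0.082]
force: [-4.6, -2.7, 4.0]
width: 0.174
gripper_force: 40.0
```

```bash
python3 s.py
```

```text
t 18.2333 turn about z deg [ 2.000e-02 -1.400e-01  6.825e+01] pos in grip frame mm [ 0.58 -1.82 -1.03] F tool [-4.   -2.29 -4.86] M tool [ 1.169 -0.865 -0.226] w j [-0.44  0.39  0.64  2.17 -0.36  0.29  0.26]
```

Request:
servo_tool:
  turn:
    - [0,0,0.05]
    - [0,0,0]
    - [0,0,0]
    - [0,0,0]
    - [0,0,0]
    - [0,0,0]
    - [0,0,0]
  translation:
    - [0,0,0]
    - [0,0,0]
    - [0,0,0]
    - [0,0,0]
    - [0,0,0]
    - [0,0,0]
    - [0,0,0]
  gripper: [0,0,0,0,0,0,0]

```text
time: 18.82
tool_pos: [0.5719, -0.1396, 0.1384]
orientation: [0.181, 0.757, 0.622, 0.083]
force: [-4.8, -3.3, 4.5]
width: 0.174
gripper_force: 40.0
```

```bash
python3 s.py
```

```text
t 18.8167 turn about z deg [ 3.000e-02 -1.400e-01  6.848e+01] pos in grip frame mm [ 0.59 -1.79 -1.03] F tool [-4.64 -2.12 -5.24] M tool [ 1.205 -0.928 -0.47 ] w j [-0.44  0.39  0.64  2.17 -0.37  0.29  0.26]
```

Request:
servo_tool:
  turn:
    - [0,0,0]
    - [0,0,0]
    - [0,0,0]
    - [0,0,0]
    - [0,0,0]
    - [0,0,0]
    - [0,0,0]
    - [0,0,0]
    - [0,0,0]
    - [0,0,0]
    - [0,0,0]
    - [0,0,0]
  translation:
    - [0,0,0]
    - [0,0,0]
    - [0,0,0]
    - [0,0,0]
    - [0,0,0]
    - [0,0,0]
    - [0,0,0]
    - [0,0,0]
    - [0,0,0]
    - [0,0,0]
    - [0,0,0]
    - [0,0,0]
  gripper: [1,1,1,1,1,1,1,1,1,1,1,1]

```text
time: 19.82
tool_pos: [0.5728, -0.1387, 0.1387]
orientation: [0.182, 0.757, 0.622, 0.083]
force: [0.4, -0.2, 0.7]
width: 0.98
gripper_force: 0.0
```

Request:
servo_tool:
  turn:
    - [0,0,0]
    - [0,0,0]
    - [0,0,0]
    - [0,0,0]
    - [0,0,0]
    - [0,0,0]
    - [0,0,0]
    - [0,0,0]
  translation:
    - [0,0,-0.02]
    - [0,0,-0.04]
    - [0,0,-0.05]
    - [0,0,-0.05]
    - [0,0,-0.05]
    - [0,0,-0.05]
    - [0,0,-0.05]
    - [0,0,0]
  gripper: [1,1,1,1,1,1,1,1]

```text
time: 20.48
tool_pos: [0.5299, -0.1164, 0.255]
orientation: [0.182, 0.756, 0.623, 0.085]
force: [0.4, 0.3, 0.7]
width: 1.001
gripper_force: 0.0
```

```bash
python3 s.py
python3 - <<'E'
from h import *
p=robot.get_image('scene'); im=p['color'][120:310,160:360,::-1]
cv2.imwrite('pics/z.png',cv2.resize(im,None,fx=3.1,fy=3.1,interpolation=cv2.INTER_CUBIC))
E
```

```text
t 20.4833 turn about z deg [-0.31 -0.09 68.38] pos in grip frame mm [  -0.37    0.95 -127.12] F tool [ 0.35  0.58 -0.52] M tool [ 0.467  0.061 -0.054] w j [-0.96  0.12  1.1   2.14  0.04  0.56 -0.1 ]
```

View pics/z.png

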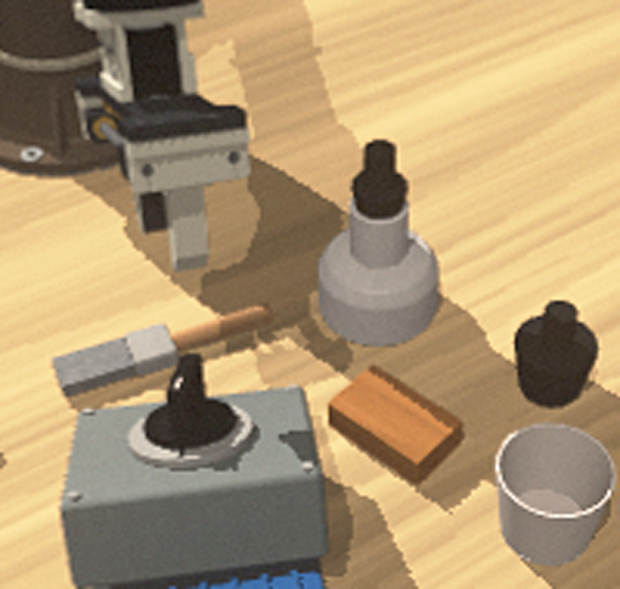

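The knob is back at rest (bar at 187,390), the bung is upright in the flask (380,180), and the gripper is clear of everything. Handing in.

```bash
python3 -c "
from h import *
print(robot.hand_in())"
```

```text
the job is handed in; nothing more can be done
None
```

I seated the bung in the flask with about 14 N and let it go, then held the starter knob at its stop (about 68°) for over a second. It sprang back to rest when released, and I handed the job in at about 20 s; the hand-in returned no verdict.

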